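Lay the soap flat and shut the gift box

ROBOT

A 6-joint arm with a two-finger parallel gripper is mounted at the origin on a cart in front of the work surface, level with it; the furniture and walls round the work are solid. World frame = base frame: x ahead of the robot, y to its left, z up, the work surface at z = 0. Lengths are in m, angles in rad, forces in N, time in s.
With the tool pointing down it reaches from about 0.35 to 0.775 m from the base axis. Payload 5.5 kg.
Tool frame: the origin (TCP) lies midway between the tips of the shut fingers; the grasp point (between the pads) lies grip_point_offset behind it (grip_point_offset is the distance from the TCP to the grasp point, in m); z points along the fingers, y is the direction in which the jaws open and shut (so a half turn about z gives the same grasp; the last joint's range is limited). The gripper opens to 85 mm and grips with 20 to 120 N. Pads are 22 mm wide; open, the fingers measure 114 mm over their backs; the gripper's body (76 mm by 85 mm) begins 54 mm behind the grasp point. The pads swing forward as they close: fully open they stand 13 mm farther back than shut.
Start: joints at [-1.24, 0.313, 0.046, 1.304, 0, 1.431], TCP at [0.261, -0.512, 0.231] pointing down, gripper open.
Joint ranges: [-2.76, 2.76], [-0.86, 1.69], [-1.03, 1.26], [-2.2, 2.34], [-1.47, 1.5], [-3.14, 3.14]. Speed limits (rad/s): [2.57, 2.57, 3.14, 3.14, 3.14, 3.14].

INTERFACE

Orientations are given as a unit quaternion [w, x, y, z].
In Python, from workcell import * gives the robot as it stands.
- The arm moves only by the tool send_rows, never from a script. Its argument "series" is one flat list of numbers, 7 for each row, row after row: the shift along the tool's x, y, z in cm, then the turn, a rotation vector about the tool's x, y, z in degrees, then the opening, from 0 (shut) to 1 (fully open). A call has 1 to 10 rows; each row is the pose to reach, as a shift and turn from the pose commanded when the call began, along the tool's axes at that moment; what a row does not reach only later rows make up. A row lasts 1/12 s, in which the tool goes at most 41.7 mm and 7.16 degrees, less where a joint would pass 70% of its speed; a pose out of reach is approached as far as the arm can. A call with a gripper value outside its range is refused whole. The fingers move at their own pace and stop on an object; "newtons" is the grip in N (left out, the last holds). Time passes only in rows, so rows that repeat a pose let the fingers close. It gives the time, the measured TCP pose, the force and the opening at its end, in the units of the state.
- get_state(): the state, without advancing time (a new reading comes with each control period).
- read_camera(name): name is "scene" or "top"; returns the picture (384x512x3 uint8, blue, green, red); there is no depth.
- camera_info(name): a dict with "K" (3x3 intrinsics, pixels), "D" ([k1, k2, p1, p2, k3] as OpenCV has them; the pictures are not rectified), "xyz" and "attitude" of the camera in the world. Camera axes: x right, y down, z forward; pixel columns grow to the right and rows downward; lengths in m; the calibration is good to about 2 mm. A picture is of the moment at which its call begins. camera_info takes no time and is no camera call.
- hand_in(): hands the job in, once; it reports no verdict.
Trained networks look in the newest picture that a camera, given by its name, has taken for a name from the list of things; names that differ only in an ending like _2 or _b are one class to them, and where a whole thing is asked for, a point or a joint stands for the part that bears it (a point fixed in the world has none). Each returns a list of dicts, best first, with "p" (0 to 1); they miss things now and then, are a little off and sometimes report something else, mostly with a low value. They report only what shows in the picture. A call takes as long as a camera call. They do not tell look-alikes from the thing itself.
- silhouettes(camera, label): "pixels" (384x512 bool, what is visible of it) and "box" ([left, top, width, height] in pixels, round what is visible of it).
The state is a dict: "clock": time; "joint_pos": joint angles; "qvel": joint speeds; "tau": joint torques, N m; "tcp_pos": TCP position; "orientation": TCP orientation; "wrist_force": force on the tool from outside, world axes, zero at the start; "ft_torque": the same for the moment, N m; "finger_gap": finger opening in m.
Only numpy, scipy, OpenCV 4.12 (cv2) and the standard library are available. Lean on these libraries where they do the work, as an engineer would, in place of code of your own. Each camera call takes 0.05 s, during which the arm holds its last target. There are 200 camera calls.

TASK

A coral bar of soap stands on end in the open walnut gift box, so the lid cannot shut. Without grasping or lifting anything, push the bar over with a fingertip so that it lies flat on the bottom inside the box, then push the raised lid over from behind so that it comes fully shut. Leave the box standing where it is and do not disturb the other things on the table.

Things in the scene. Friction and masses are not known exactly. Their poses are not given: they have to be found in the camera images.
- gift_box: walnut box with hinged lid, loose, about 0.5 kg. Origin: on the table under its middle; x points from its front (brass knob) to its hinge side, y to the robot's left when x points away from the robot, z up. In this frame the walls, 6 mm thick, span x = -35 to 45 and y = -58 to 58 mm, rim 48 mm high. The hinge line runs along y at x = 48, z = 48 mm.
- box_floor (a point): centre of the floor inside the gift box, 4 mm above the table; the floor measures 68 mm along the box's x and 103 mm along its y, so a bar of soap can lie flat only lengthwise along y.
- gift_box_lid (a joint): lid angle, rad: 0 = shut, 1.83 = fully open, leaning back past upright; starts at 1.70 to 1.83 and stays there. Plate 84 mm deep, 119 wide, 8 thick. Moves easily (under 2 N at its edge) on a damped hinge: pushed well forward past upright it sinks shut by itself in a few seconds; a light press on top does no harm.
- lid_edge (a point): middle of the free edge of the lid: the top of the lid while it stands open (about 130 mm above the table), its front when shut (53 mm). The small brass knob sticks out 15 mm beyond this edge and has no contact.
- soap_center (a point): centre of the coral soap bar, 46 (its x) x 78 (y) x 26 mm (z), 0.1 kg. Starts on end anywhere along the box floor, y up, top 82 mm above the table (34 mm over the rim), broad faces towards the box's two y ends. Best tipped towards the end wall farther from it. Tipped from near the middle, it lodges leaning on that wall's rim until its raised end is pushed back inwards. Flat: centre 17 mm up.
- tealight_a: tealight in a plain metal cup, 38 mm across, 20 mm high, loose, in front of the gift box. Origin: centre of its underside. A bystander.
- tealight_b: a second tealight, the same size, loose, beside the first. Origin: centre of its underside. A bystander.
- match_box: small red-topped matchbox, 36 x 55 x 16 mm, loose, in the middle of the table, left of the gift box. Origin: centre of its underside. A bystander.
- cutters: secateurs with red handles lying flat, 66 x 193 x 14 mm, loose, near the robot's edge of the table. Origin: centre of the underside. A bystander.
- white_mug: white mug, 74 x 105 x 83 mm, loose, at the back of the table. Origin: centre of its underside. A bystander.
- green_pencil: green pencil lying flat, 154 mm long, 7 mm thick, loose, behind the soap display. Origin: centre of its underside. A bystander.
- button_jar: glass clip-top jar of buttons, 73 x 68 x 88 mm, loose, at the back left of the table. Origin: centre of its underside. A bystander.
There are look-alikes about, which are no part of the job. Leave any turquoise look-alike of the part that bears soap_center alone.

How it is judged:
By the outcome, as a careful person would: the job done as asked, in the order asked, and still so for the second after the job is handed in, with the robot touching nothing.
It also fails if it takes over 61 s, if anything falls off the work surface, if the arm or the gripper's body presses on something with over 40 N, if the wrist force passes 120 N, or if a joint passes its speed limit or range.

## Working session

There is one attempt and no reset: what is moved stays moved. The work goes in short steps, Python scripts to look and compute and a tool call to move; the robot and the scene stay as the last step left them, time stands still between calls to the robot, and variables do not carry over. Pictures are saved under pics/ and viewed, about 8 in all and at most 12, crops included, and the job is handed in when it is done.

Besides the shell and the picture viewer there is one more tool, called after "Request:" as name(argument=value, ...) on one line, values as JSON. send_rows: Moves the arm, as the interface text tells. Its arguments: {"type":"object","properties":{"series":{"type":"array"},"newtons":{"type":"number"}},"required":["series"]}

```bash
mkdir -p pics; ls; python3 - <<'E'
from workcell import *
import cv2,numpy as np
s=get_state();print(s)
for n in("scene","top"):
    im=read_camera(n);cv2.imwrite(f"pics/{n}0.png",cv2.resize(im,(800,600),interpolation=cv2.INTER_CUBIC));print(n,camera_info(n))
    np.save(f"{n}0.npy",im)
    for l in("gift_box","gift_box_lid","soap_center"):
        for r in silhouettes(n,l):print(n,l,round(r["p"],2),r["box"])
E
```

```text
pics
{'clock': 0.0, 'joint_pos': array([-1.23960524e+00,  3.13998856e-01,  4.49784737e-02,  1.30361658e+00,
        1.35399645e-05,  1.43122375e+00]), 'qvel': array([-1.62438888e-03, -1.24796981e-05, -5.23945031e-04,  2.68159154e-04,
        1.12060941e-03, -1.02711235e-03]), 'tau': array([-2.43729673e-04, -4.80631220e+01,  2.98529398e+01,  1.97350810e-02,
       -1.53473261e-04, -2.21813032e-06]), 'tcp_pos': array([ 0.26064009, -0.5119535 ,  0.23040956]), 'orientation': array([-9.16742242e-04,  9.72424954e-01,  2.33214199e-01, -8.13009624e-05]), 'wrist_force': array([-0.1536182 , -0.32688608,  0.29107758]), 'ft_torque': array([0.05661604, 0.01003976, 0.00721473]), 'finger_gap': 0.08552050307649137}
scene {'K': array([[352.7499996 ,   0.        , 255.18210868],
       [  0.        , 352.7499996 , 194.05717798],
       [  0.        ,   0.        ,   1.        ]]), 'D': array([0.01259642, 0.        , 0.        , 0.        , 0.        ]), 'xyz': array([ 0.94668832, -0.43293247,  0.8654731 ]), 'attitude': array([-0.29896977,  0.84580277,  0.41796345, -0.14332241])}
scene gift_box 0.76 [145.6, 237.7, 67.3, 43.9]
scene gift_box_lid 0.56 [146.8, 256.9, 52.8, 19.3]
scene soap_center 0.62 [168.4, 240.4, 21.3, 22.7]
scene soap_center 0.6 [138.1, 219.6, 22.4, 22.4]
top {'K': array([[347.81700406,   0.        , 241.09974277],
       [  0.        , 347.81700406, 194.74473664],
       [  0.        ,   0.        ,   1.        ]]), 'D': array([-0.10276611,  0.        ,  0.        ,  0.        ,  0.        ]), 'xyz': array([ 0.38565051, -0.03793633,  1.27292348]), 'attitude': array([ 0.01771103, -0.7004492 ,  0.71302447, -0.02556063])}
top gift_box 0.85 [292.5, 161.1, 48.3, 49.8]
top gift_box 0.2 [211.2, 145.6, 7.5, 33.8]
top gift_box_lid 0.97 [310.0, 162.1, 28.7, 32.9]
top soap_center 0.7 [316.5, 218.0, 13.8, 13.1]
```

View pics/scene0.png

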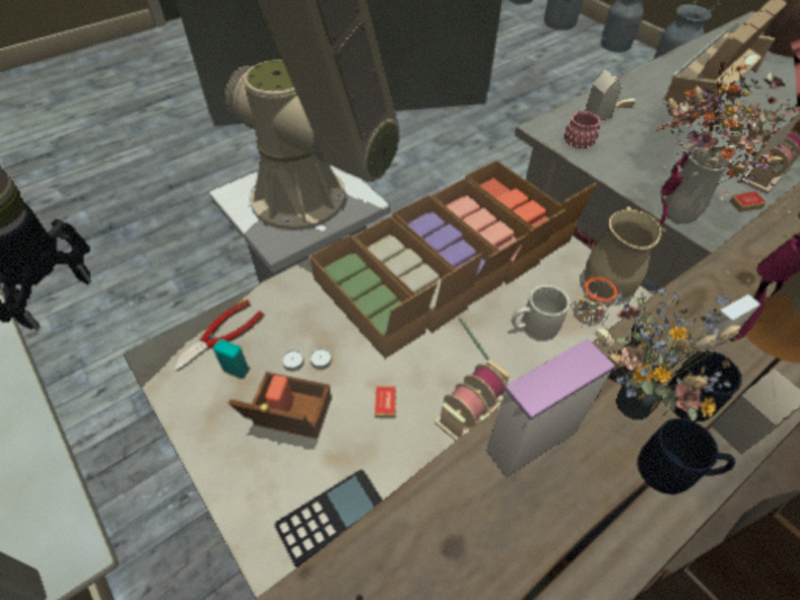

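View pics/top0.png

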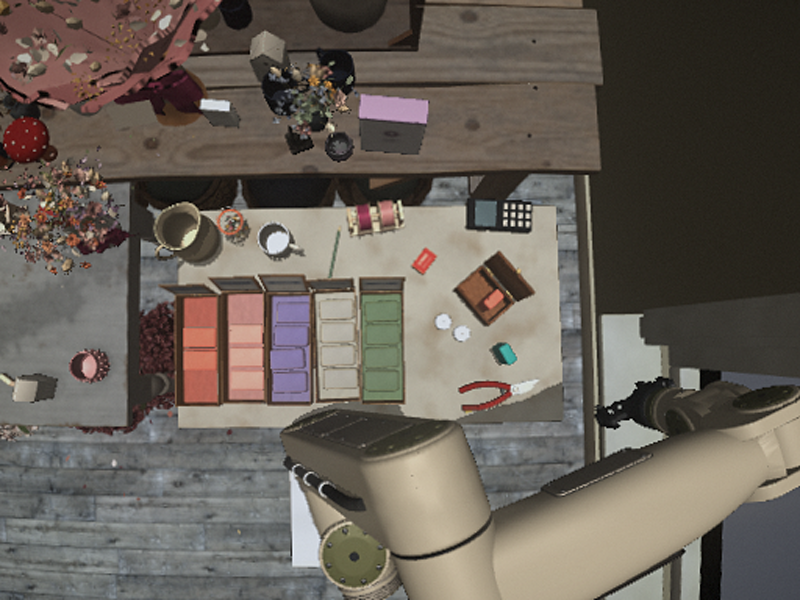

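The scene view shows the gift box around (285,405) of 800x600, with its lid towards the camera at (265,415) and the coral soap at (277,388). In the top view the box is at (492,288), its lid at upper right, and the soap near (493,299). Next I'll zoom in to pick corners.

```bash
python3 - <<'E'
import cv2,numpy as np
a=np.load("top0.npy")[145:225,280:350];b=np.load("scene0.npy")[225:295,138:218]
A=cv2.resize(a,None,fx=7,fy=7,interpolation=cv2.INTER_CUBIC)
B=cv2.resize(b,None,fx=8,fy=8,interpolation=cv2.INTER_CUBIC)
cv2.imwrite("pics/A.png",A);cv2.imwrite("pics/B.png",B)
E
```

```text
(no output)
```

View pics/A.png

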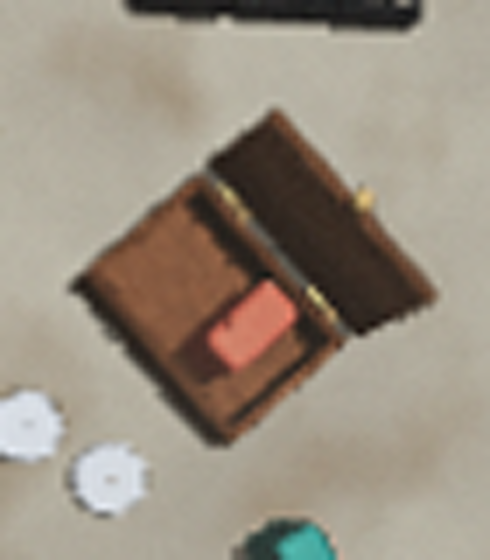

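View pics/B.png

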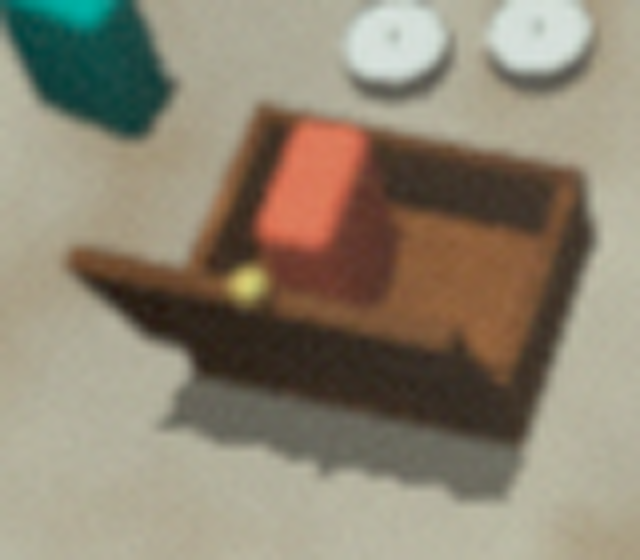

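Crop A: the rim corners are at about (78,285), (222,440), (343,335) and (205,178), with the lid's free edge running from (275,112) to (437,297). The soap top is centred at (252,325), nearer the right (-y) end. Crop B: the front rim corners are at (262,105) and (582,172), and the soap top is centred at (313,185).

```bash
cat > h.py <<'E'
from workcell import *
import cv2,numpy as np
from scipy.spatial.transform import Rotation as R
from scipy.optimize import least_squares
def q2R(q): return R.from_quat(np.r_[q[1:],q[0]])
def proj(n,P):
    c=camera_info(n);M=q2R(c["attitude"]).as_matrix().T
    return cv2.projectPoints(np.atleast_2d(P).astype(float),cv2.Rodrigues(M)[0],-M@c["xyz"],c["K"],c["D"])[0][:,0]
def ray(n,uv,z):
    c=camera_info(n);p=cv2.undistortPoints(np.array([[uv]],float),c["K"],c["D"])[0,0]
    d=q2R(c["attitude"]).apply([*p,1]);return c["xyz"]+d*(z-c["xyz"][2])/d[2]
def A(x,y):return (x+.5)/7-.5+280,(y+.5)/7-.5+145
def B(x,y):return (x+.5)/8-.5+138,(y+.5)/8-.5+225
def W(p,P):
    c,s=np.cos(p[2]),np.sin(p[2]);P=np.atleast_2d(P)
    return np.c_[p[0]+c*P[:,0]-s*P[:,1],p[1]+s*P[:,0]+c*P[:,1],P[:,2]]
def inv(p,P): 
    c,s=np.cos(p[2]),np.sin(p[2]);d=np.asarray(P)[:2]-p[:2];return np.array([c*d[0]+s*d[1],-s*d[0]+c*d[1]])
E
python3 - <<'E'
from h import *
def lid(t,y): # free edge outer/top
    return [.048-.084*np.cos(t),y,.048+.084*np.sin(t)]
def obs(p):
    t=p[3]
    r=[(-.035,.058,.048),(-.035,-.058,.048),(.045,.058,.048),(.045,-.058,.048)]
    return np.r_[proj("top",W(p,r+[lid(t,.0595),lid(t,-.0595)])),proj("scene",W(p,r[:2]+[lid(t,-.0595)]))]
m=np.array([A(78,285),A(222,440),A(205,178),A(343,335),A(275,112),A(437,297),B(262,105),B(582,172),B(70,258)])
s=least_squares(lambda p:(obs(p)-m).ravel(),[.46,-.3,-.7,1.75],loss="soft_l1");p=s.x
print(p,np.degrees(p[2]));print((obs(p)-m).round(1).tolist())
np.save("box.npy",p)
for n,uv in(("top",A(252,325)),("scene",B(313,185))):
    P=ray(n,uv,.082);print(P,inv(p,P))
print("lid edge",W(p,lid(p[3],0)),"dist",np.hypot(*W(p,lid(p[3],0))[0,:2]))
for n,uv in (("tA",A(28,425)),("tB",A(110,478))):
    print(n,inv(p,ray("top",uv,.02)))
print("turq",inv(p,ray("top",A(305,545),.08)),"calc",inv(p,ray("top",(505*.64,230*.64),.01)),inv(p,ray("top",(530*.64,230*.64),.01)),"match",inv(p,ray("top",(425*.64,260*.64),.016)))
x=q2R(get_state()["orientation"]).as_matrix();print(x.round(2))
E
```

```text
[ 0.47379052 -0.29315958 -0.85914907  1.8676224 ] -49.22561584592192
[[-0.0, -1.0], [1.3, 1.2], [-1.7, -0.6], [0.3, 1.2], [-1.3, -0.2], [-0.6, -0.1], [39.9, 6.8], [-41.6, -9.2], [-0.8, 0.3]]
[ 0.46698574 -0.30950024  0.082     ] [ 0.00793049 -0.01582496]
[ 0.46999619 -0.30960613  0.082     ] [ 0.00997675 -0.01361434]
lid edge [[ 0.52118395 -0.34811505  0.12832665]] dist 0.6267509836372461
tA [-0.100704    0.01776631]
tB [-0.08739256 -0.03089169]
turq [-0.04531743 -0.11381005] calc [0.15550104 0.07766849] [0.20094177 0.03780763] match [-0.03638344  0.15070988]
[[ 0.89  0.45 -0.  ]
 [ 0.45 -0.89  0.  ]
 [ 0.   -0.   -1.  ]]
```

```bash
python3 - <<'E'
from h import *
def lid(t,y): return [.048-.084*np.cos(t),y,.048+.084*np.sin(t)]
def obs(p):
    t=p[3]
    r=[(-.035,.058,.048),(-.035,-.058,.048),(.045,.058,.048),(.045,-.058,.048)]
    return np.r_[proj("top",W(p,r+[lid(t,.0595),lid(t,-.0595)])),proj("scene",W(p,r[:2]+[lid(t,-.0595)]))]
m=np.array([A(78,285),A(222,440),A(205,178),A(343,335),A(275,112),A(437,297),B(582,172),B(262,105),B(70,258)])
s=least_squares(lambda p:(obs(p)-m).ravel(),[.46,-.3,-.7,1.75],loss="soft_l1");p=s.x
print(p,np.degrees(p[2]));print((obs(p)-m).round(1).tolist())
np.save("box.npy",p)
for n,uv in(("top",A(252,325)),("scene",B(313,185))):
    P=ray(n,uv,.082);print(P,inv(p,P))
for n,uv in (("tA",A(28,425)),("tB",A(110,478))):
    print(n,inv(p,ray("top",uv,.02)))
E
```

```text
[ 0.47637099 -0.29352875 -0.88842628  1.85923723] -50.90307649776188
[[0.2, -2.3], [0.8, 0.5], [-1.1, -1.4], [0.3, 1.0], [-0.5, -0.7], [-0.6, 0.1], [0.5, -0.2], [-0.6, -0.6], [-0.9, 0.0]]
[ 0.46698574 -0.30950024  0.082     ] [ 0.0064765  -0.01735588]
[ 0.46999619 -0.30960613  0.082     ] [ 0.00845717 -0.0150863 ]
tA [-0.10309475  0.01304094]
tB [-0.08836465 -0.03520655]
```

The box pose comes out as (0.476, -0.294), yaw about -50.5°. The soap is at box (0.007, -0.016), so it's near the middle and must tip towards +y. I'll first slide its base towards the -y wall, then tip it over.

```bash
cat >> h.py <<'E'
box=np.load("box.npy")
def delta(bx,by,z,yaw=None):
    "tool-frame cm shift + deg turn to reach box point, tool x along box y, down"
    s=get_state();T=q2R(s["orientation"]);P=W(box,[[bx,by,z]])[0]
    c,sn=np.cos(box[2]),np.sin(box[2])
    G=np.array([[-sn,c,0],[c,sn,0],[0,0,-1]])
    return (100*T.inv().apply(P-s["tcp_pos"])).round(2),np.degrees((T.inv()*R.from_matrix(G)).as_rotvec()).round(1)
E
python3 - <<'E'
from h import *
import workcell
print(workcell.grip_point_offset if hasattr(workcell,"grip_point_offset") else [k for k in dir(workcell) if k[0]!="_"])
print(delta(.007,.028,.20))
E
```

```text
0.0187
(array([32.03, -9.63,  3.12]), array([ -0. ,  -0. , -12.1]))
```

Request:
send_rows(series=[32,-9.6,3.1,0,0,-12.1,0,32,-9.6,3.1,0,0,-12.1,0,32,-9.6,3.1,0,0,-12.1,0,32,-9.6,3.1,0,0,-12.1,0,32,-9.6,3.1,0,0,-12.1,0,32,-9.6,3.1,0,0,-12.1,0,32,-9.6,3.1,0,0,-12.1,0,32,-9.6,3.1,0,0,-12.1,0,32,-9.6,3.1,0,0,-12.1,0,32,-9.6,3.1,0,0,-12.1,0])

```text
clock: 1.23
tcp_pos: [0.5038, -0.2796, 0.1999]
orientation: [-0.0, 0.942, 0.337, -0.0]
wrist_force: [-0.1, 0.1, -0.7]
finger_gap: -0.0
```

```bash
python3 - <<'E'
from h import *
print(delta(.007,.028,.1),delta(.007,.028,.02))
im=read_camera("scene");b=im[205:295,138:238];cv2.imwrite("pics/C.png",cv2.resize(b,None,fx=6,fy=6,interpolation=cv2.INTER_CUBIC))
E
```

```text
(array([-0.2 ,  0.06,  9.99]), array([-0. ,  0. ,  0.3])) (array([-0.2 ,  0.06, 17.99]), array([-0. ,  0. ,  0.3]))
```

View pics/C.png

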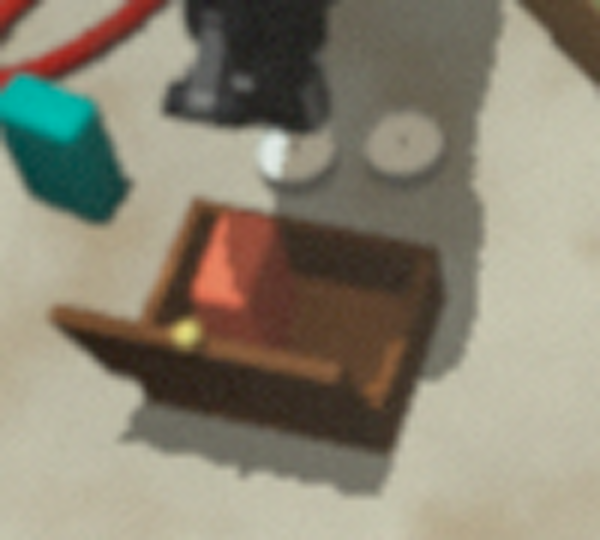

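The gripper hangs at crop position about (250,128), and the soap still stands near (240,260). I'll check that against the projection before descending.

```bash
python3 - <<'E'
from h import *
s=get_state();print((proj("scene",s["tcp_pos"])-[138,205])*6)
E
```

```text
[[290.7153254  117.14865459]]
```

Request:
send_rows(series=[0,0,3,0,0,0,0,0,0,6,0,0,0,0,0,0,9,0,0,0,0,0,0,11,0,0,0,0,0,0,11,0,0,0,0])

```text
clock: 1.7
tcp_pos: [0.4985, -0.2814, 0.086]
orientation: [-0.003, 0.943, 0.333, -0.002]
wrist_force: [-0.8, 1.1, -0.8]
finger_gap: -0.0002
```

```bash
python3 - <<'E'
from h import *
print(delta(.007,.028,.02))
im=read_camera("scene");b=im[205:295,138:238];B=cv2.resize(b,None,fx=6,fy=6,interpolation=cv2.INTER_CUBIC)
t=read_camera("top")[145:225,275:355];B=np.hstack([cv2.resize(B,(400,360)),cv2.resize(t,(360,360),interpolation=cv2.INTER_CUBIC)])
cv2.imwrite("pics/D.png",B)
s=get_state();print((proj("scene",s["tcp_pos"])-[138,205])*4,(proj("top",s["tcp_pos"])-[275,145])*4.5+[400,0])
E
```

```text
(array([0.34, 0.3 , 6.59]), array([-0.4,  0.1, -0.2]))
[[215.18252765 176.03352957]] [[549.12971732 162.06304951]]
```

View pics/D.png

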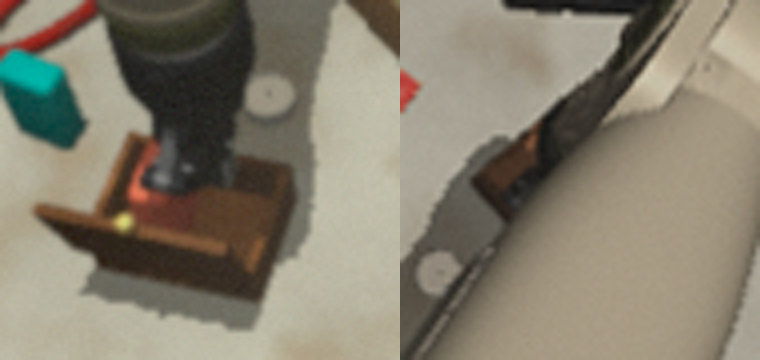

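The left half (scene) shows the gripper over the box's middle and +y part, with the soap behind the left finger. The right half (top) is mostly hidden by the arm. I'll read the state again to separate contact from transient.

```bash
python3 - <<'E'
from h import *
s=get_state();print(s["tcp_pos"],s["wrist_force"],inv(box,s["tcp_pos"]),s["clock"])
for l in("soap_center",):
    for r in silhouettes("scene",l):print(l,round(r["p"],2),r["box"])
im=read_camera("scene")[215:290,140:220];cv2.imwrite("pics/E.png",cv2.resize(im,None,fx=7.5,fy=7.5,interpolation=cv2.INTER_CUBIC))
P=W(box,[[.007,.039,.089],[.007,.017,.089],[-.008,.028,.089],[.022,.028,.089],[.03,-.003,.082],[-.016,-.003,.082]]);print((proj("scene",P)-[140,215])*7.5)
E
```

```text
[ 0.50123376 -0.28288587  0.09036953] [-0.02616207 -0.42134679  0.73118343] [0.00741959 0.02600727] 1.8
soap_center 0.94 [138.7, 218.5, 19.2, 25.5]
soap_center 0.46 [172.3, 244.2, 17.1, 19.5]
[[426.46046689 264.08925362]
 [363.86002224 250.5126161 ]
 [410.22716845 219.26636287]
 [379.6674306  296.11638515]
 [285.63732751 307.91073865]
 [334.68279412 191.59259787]]
```

View pics/E.png

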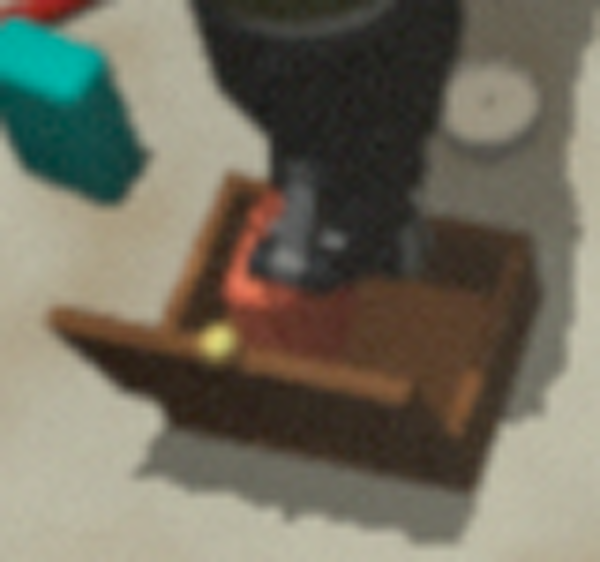

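The soap's top left edge shows at (245,270), and the hand's dark outline runs from x=250 to 425. Predicted fingertip centre is about (395,258). I'll project a few hand points to identify the left blob.

```bash
python3 - <<'E'
from h import *
s=get_state();T=q2R(s["orientation"]);t=s["tcp_pos"]
for q in [(0,0,0),(0,0,-.03),(0,0,-.06),(0,.04,-.03),(0,-.04,-.03),(0,.04,-.06),(0,-.04,-.06),(0,.06,-.06),(-.011,.04,-.05),(-.04,0,0)]:
    print(q,((proj("scene",t+T.apply(q))-[140,215])*7.5).round()[0])
E
```

```text
(0, 0, 0) [389. 257.]
(0, 0, -0.03) [377. 210.]
(0, 0, -0.06) [364. 160.]
(0, 0.04, -0.03) [332. 317.]
(0, -0.04, -0.03) [418. 109.]
(0, 0.04, -0.06) [318. 269.]
(0, -0.04, -0.06) [407.  58.]
(0, 0.06, -0.06) [294. 326.]
(-0.011, 0.04, -0.05) [289. 278.]
(-0.04, 0, 0) [275. 232.]
```

The blob is the knuckle at about +40 mm along tool y, so it all agrees. I'll shift to box x=0 to keep the knuckle clear of the lid, then descend.

Request:
send_rows(series=[0.1,-0.7,1,0,0,0,0,0.1,-0.7,2.5,0,0,0,0,0.1,-0.7,4,0,0,0,0,0.1,-0.7,5.5,0,0,0,0,0.1,-0.7,6.5,0,0,0,0,0.1,-0.7,6.5,0,0,0,0])

```text
clock: 2.4
tcp_pos: [0.4984, -0.2758, 0.0248]
orientation: [-0.0, 0.942, 0.334, -0.0]
wrist_force: [-0.9, -0.5, 0.6]
finger_gap: -0.0001
```

```bash
python3 - <<'E'
from h import *
s=get_state();print(s["tcp_pos"][2],s["wrist_force"],inv(box,s["tcp_pos"]),delta(0,-.014,.025))
E
```

```text
0.024809795069524923 [-0.85743647 -0.4605213   0.57663176] [0.00013174 0.02833464] (array([-4.23, -0.01, -0.02]), array([-0.,  0., -0.]))
```

Request:
send_rows(series=[-0.7,0,0,0,0,0,0,-1.3,0,0,0,0,0,0,-1.8,0,0,0,0,0,0,-2.2,0,0,0,0,0,0,-2.6,0,0,0,0,0,0,-3.0,0,0,0,0,0,0,-3.3,0,0,0,0,0,0,-3.6,0,0,0,0,0,0,-3.8,0,0,0,0,0,0,-3.8,0,0,0,0,0,0])

```text
clock: 3.23
tcp_pos: [0.469, -0.2999, 0.0253]
orientation: [0.0, 0.942, 0.334, -0.0]
wrist_force: [0.2, 0.7, 0.4]
finger_gap: 0.0002
```

```bash
python3 - <<'E'
from h import *
s=get_state();print(s["tcp_pos"][2],s["wrist_force"],inv(box,s["tcp_pos"]))
im=read_camera("scene")[215:290,140:220];cv2.imwrite("pics/F.png",cv2.resize(im,None,fx=7.5,fy=7.5,interpolation=cv2.INTER_CUBIC))
E
```

```text
0.02531487737412695 [0.24441688 0.71545151 0.43281275] [ 0.00034715 -0.00972802]
```

View pics/F.png

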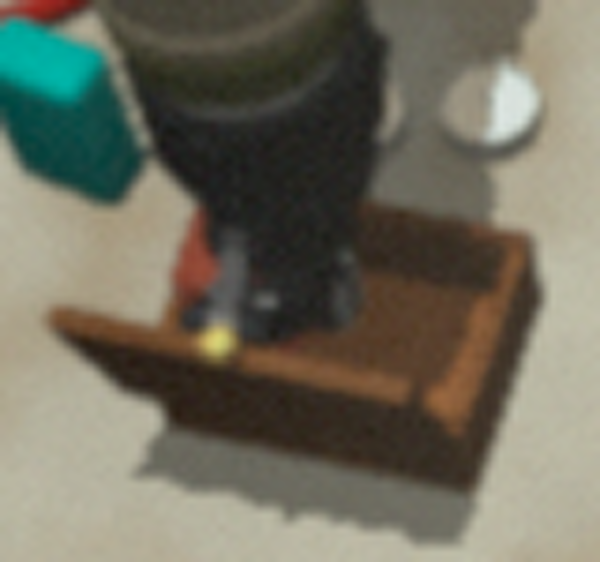

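The soap now stands about 18 mm further left, with its visible edge near (185,275), close to the -y wall. Box and lid haven't moved. I'll back off, lift, and go round to its -y side.

Request:
send_rows(series=[0.8,0,0,0,0,0,0,1,0,-2,0,0,0,0,1,0,-5,0,0,0,0,1,0,-8,0,0,0,0,1,0,-11,0,0,0,0,-1,0,-11.5,0,0,0,0,-4,0,-11.5,0,0,0,0,-6.4,0,-11.5,0,0,0,0,-6.4,0,-11.5,0,0,0,0,-6.4,0,-11.5,0,0,0,0])

```text
clock: 4.12
tcp_pos: [0.4193, -0.3402, 0.1403]
orientation: [-0.0, 0.943, 0.334, 0.0]
wrist_force: [0.7, 0.3, 0.6]
finger_gap: -0.0
```

```bash
python3 - <<'E'
from h import *
s=get_state();print(s["tcp_pos"][2],s["wrist_force"],inv(box,s["tcp_pos"]),delta(0.003,-.074,.068))
im=read_camera("scene")[215:290,140:220];cv2.imwrite("pics/G.png",cv2.resize(im,None,fx=7.5,fy=7.5,interpolation=cv2.INTER_CUBIC))
for y in(-.051,-.047,-.021):print(((proj("scene",W(box,[[.03,y,.082],[-.016,y,.082]]))-[140,215])*7.5).round().tolist())
E
```

```text
0.14028853207371086 [0.71987254 0.29295267 0.56472555] [ 0.00024257 -0.07372929] (array([-0.03,  0.28,  7.23]), array([-0. , -0. , -0.1]))
[[150.0, 278.0], [203.0, 163.0]]
[[161.0, 280.0], [214.0, 166.0]]
[[235.0, 297.0], [285.0, 181.0]]
```

View pics/G.png

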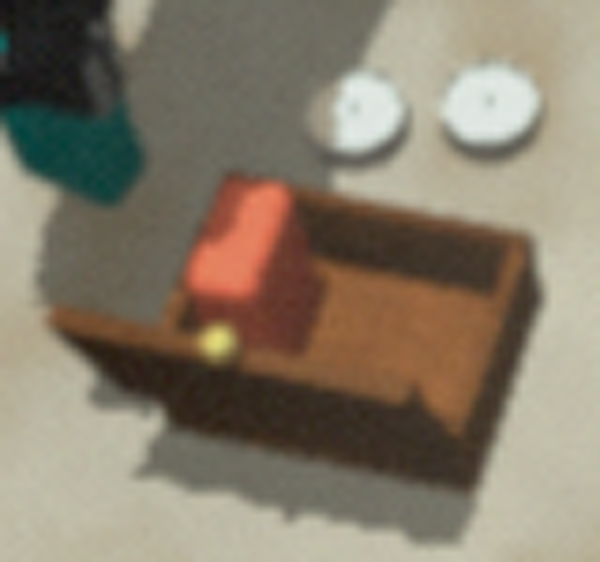

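The soap stands upright at about y=-28 mm, with its right edge near (292,185) to (245,300). That is marginal for clearing the far rim, so I'll push it about 7 mm further before tipping.

Request:
send_rows(series=[3,0,0,0,0,0,0,6,0,0,0,0,0,0,8.7,0,0,0,0,0,0,8.7,0,2,0,0,0,0,8.7,0,5,0,0,0,0,8.7,0,8,0,0,0,0,8.7,0,10.5,0,0,0,0,8.7,0,11.5,0,0,0,0,8.7,0,11.5,0,0,0,0,8.7,0,11.5,0,0,0,0])

```text
clock: 5.0
tcp_pos: [0.4876, -0.2846, 0.0253]
orientation: [-0.0, 0.942, 0.335, -0.0]
wrist_force: [-0.1, 0.2, 0.2]
finger_gap: 0.0001
```

Request:
send_rows(series=[-1,0,0,0,0,0,0,-1.7,0,0,0,0,0,0,-2,0,0,0,0,0,0,-2.3,0,0,0,0,0,0,-2.5,0,0,0,0,0,0,-2.7,0,0,0,0,0,0,-2.8,0,0,0,0,0,0,-2.9,0,0,0,0,0,0,-3.0,0,0,0,0,0,0,-3.0,0,0,0,0,0,0])

```text
clock: 5.83
tcp_pos: [0.4647, -0.3041, 0.0257]
orientation: [0.0, 0.942, 0.335, 0.001]
wrist_force: [3.8, 1.9, 2.9]
finger_gap: -0.0001
```

```bash
python3 - <<'E'
from h import *
s=get_state();print(s["tcp_pos"][2],s["wrist_force"],inv(box,s["tcp_pos"]))
E
```

```text
0.02568491186815923 [3.82173134 1.93303499 2.90556929] [ 0.00086901 -0.01574829]
```

There's 4 N of contact force, so the soap has reached the -y wall. Now back out, go round, come down to tipping height, and push over.

Request:
send_rows(series=[0.8,0,0,0,0,0,0,1.2,0,-2,0,0,0,0,1.2,0,-5,0,0,0,0,1.2,0,-8,0,0,0,0,1.2,0,-11,0,0,0,0,-1,0,-11.5,0,0,0,0,-4,0,-11.5,0,0,0,0,-6.0,0,-11.5,0,0,0,0,-6.0,0,-11.5,0,0,0,0,-6.0,0,-11.5,0,0,0,0])

```text
clock: 6.67
tcp_pos: [0.4163, -0.342, 0.1399]
orientation: [-0.001, 0.943, 0.333, -0.001]
wrist_force: [0.1, 0.2, 0.2]
finger_gap: -0.0002
```

```bash
python3 - <<'E'
from h import *
s=get_state();print(s["tcp_pos"][2],s["wrist_force"],inv(box,s["tcp_pos"]),delta(0.003,-.075,.068))
im=read_camera("scene")[215:290,140:220];cv2.imwrite("pics/H.png",cv2.resize(im,None,fx=7.5,fy=7.5,interpolation=cv2.INTER_CUBIC))
E
```

```text
0.13987653444866072 [0.12221721 0.18121979 0.16201678] [-0.00031633 -0.07717345] (array([0.22, 0.34, 7.19]), array([-0.1,  0. , -0.1]))
```

View pics/H.png

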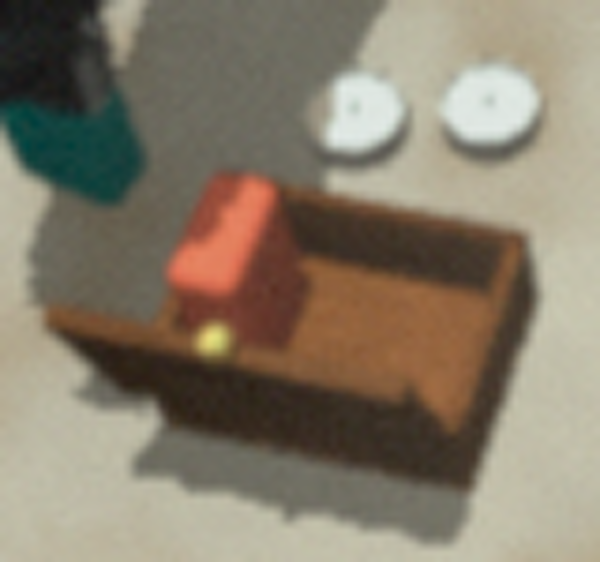

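The soap is now against the -y wall, with its top left edge at (170,275). Now descend beside it and push.

Request:
send_rows(series=[0,0.3,2,0,0,0,0,0,0.3,4,0,0,0,0,0,0.3,6,0,0,0,0,0,0.3,7.2,0,0,0,0,0,0.3,7.2,0,0,0,0,0,0.3,7.2,0,0,0,0])

```text
clock: 7.22
tcp_pos: [0.4192, -0.3429, 0.0675]
orientation: [-0.001, 0.942, 0.335, -0.001]
wrist_force: [-0.5, -0.5, -0.1]
finger_gap: 0.0001
```

Request:
send_rows(series=[0.6,0,0,0,0,0,0,1.2,0,0,0,0,0,0,1.7,0,0,0,0,0,0,2.2,0,0,0,0,0,0,2.7,0,0,0,0,0,0,3.2,0,0,0,0,0,0,3.7,0,0,0,0,0,0,4.2,0,0,0,0,0,0,4.7,0,0,0,0,0,0,5.2,0,0,0,0,0,0])

```text
clock: 8.05
tcp_pos: [0.4599, -0.3111, 0.0682]
orientation: [-0.0, 0.942, 0.334, -0.0]
wrist_force: [-0.1, -0.1, -0.9]
finger_gap: -0.0002
```

Request:
send_rows(series=[0.5,0,0,0,0,0,0,1,0,0,0,0,0,0,1.5,0,0,0,0,0,0,2,0,0,0,0,0,0,2,0,0,0,0,0,0,2,0,-3,0,0,0,0,2,0,-6,0,0,0,0,2,0,-9,0,0,0,0,2,0,-9,0,0,0,0,2,0,-9,0,0,0,0])

```text
clock: 8.88
tcp_pos: [0.4763, -0.3, 0.1605]
orientation: [0.002, 0.942, 0.334, 0.001]
wrist_force: [1.0, 0.4, -1.0]
finger_gap: -0.0002
```

```bash
python3 - <<'E'
from h import *
s=get_state();print(s["tcp_pos"][2],s["wrist_force"],inv(box,s["tcp_pos"]))
im=read_camera("scene");np.save("i.npy",im)
for r in silhouettes("scene","soap_center"):print(round(r["p"],2),r["box"])
P=W(box,[[x,y,.03] for x in(-.02,.03) for y in(-.05,.05)]);print(proj("scene",P))
E
```

```text
0.1604851844769888 [ 1.0317886   0.35146817 -0.98669929] [ 0.00494642 -0.00410647]
0.61 [143.1, 257.0, 54.7, 19.0]
0.58 [179.7, 250.3, 27.4, 19.2]
0.56 [136.9, 217.9, 22.0, 25.2]
[[171.57437505 245.83593629]
 [206.81583346 253.49319586]
 [164.38887904 262.01894895]
 [200.7151767  270.17289975]]
```

Request:
send_rows(series=[0,0,-3,0,0,0,0,0,0,-5,0,0,0,0,0,4,-5,0,0,0,0,0,8,-5,0,0,0,0,0,12,-5,0,0,0,0,0,16,-5,0,0,0,0,0,18,-5,0,0,0,0,0,18,-5,0,0,0,0,0,18,-5,0,0,0,0,0,18,-5,0,0,0,0])

```text
clock: 9.82
tcp_pos: [0.5877, -0.4377, 0.2063]
orientation: [-0.002, 0.942, 0.334, -0.001]
wrist_force: [0.5, 1.0, 0.3]
finger_gap: -0.0
```

```bash
python3 - <<'E'
from h import *
s=get_state();print(s["tcp_pos"],s["wrist_force"],inv(box,s["tcp_pos"]))
im=read_camera("scene");t=read_camera("top")
a=cv2.resize(im[215:295,138:218],(400,400),interpolation=cv2.INTER_CUBIC);b=cv2.resize(t[145:225,275:355],(400,400),interpolation=cv2.INTER_CUBIC)
cv2.imwrite("pics/I.png",np.hstack([a,b]))
for n in("scene","top"):
  for r in silhouettes(n,"soap_center"):print(n,round(r["p"],2),r["box"])
E
```

```text
[ 0.58771251 -0.43769287  0.20628101] [0.4941495  1.01808232 0.31681625] [ 0.18209869 -0.00450486]
scene 0.83 [138.0, 219.4, 22.8, 22.9]
scene 0.79 [174.1, 253.0, 34.2, 16.7]
top 0.84 [297.6, 175.5, 17.5, 24.8]
```

View pics/I.png

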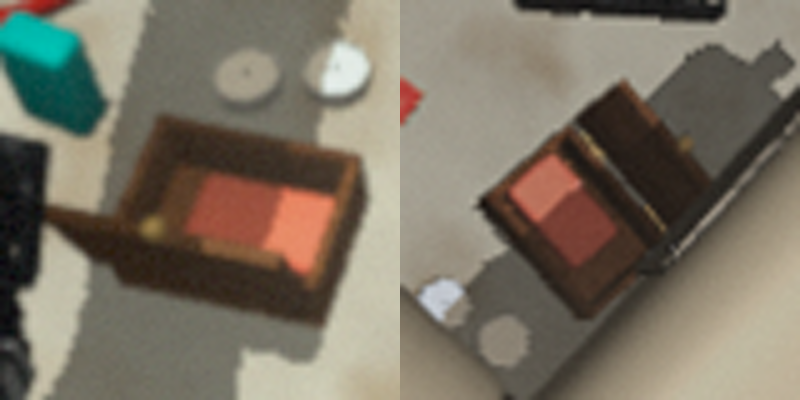

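The soap lies flat lengthwise inside the box: left half (190-335, 175-270), right half (510-615, 155-265). Next, descend behind the lid and push it.

Request:
send_rows(series=[0,0,3,0,0,0,0,0,0,6,0,0,0,0,0,0,9,0,0,0,0,0,0,9.8,0,0,0,0,0,0,9.8,0,0,0,0,0,-2,9.8,0,0,0,0,0,-4,9.8,0,0,0,0,0,-6,9.8,0,0,0,0,0,-7.5,9.8,0,0,0,0,0,-8,9.8,0,0,0,0])

```text
clock: 10.85
tcp_pos: [0.5379, -0.3755, 0.1136]
orientation: [0.001, 0.942, 0.335, 0.001]
wrist_force: [-0.0, 0.2, -0.3]
finger_gap: 0.0003
```

Request:
send_rows(series=[0,-0.7,0,0,0,0,0,0,-1.4,0,0,0,0,0,0,-2.1,0,0,0,0,0,0,-2.8,0,0,0,0,0,0,-3.5,0,0,0,0,0,0,-4.2,0,0,0,0,0,0,-4.9,0,0,0,0,0,0,-5.6,0,0,0,0,0,0,-6.3,0,0,0,0,0,0,-7,0,0,0,0,0])

```text
clock: 11.68
tcp_pos: [0.4934, -0.3215, 0.1101]
orientation: [-0.0, 0.942, 0.334, -0.0]
wrist_force: [1.3, -0.3, -0.3]
finger_gap: -0.0002
```

```bash
python3 - <<'E'
from h import *
s=get_state();print(s["tcp_pos"],s["wrist_force"],inv(box,s["tcp_pos"]))
for n in("scene","top"):
  read_camera(n)
  for l in("gift_box","gift_box_lid","soap_center"):
   for r in silhouettes(n,l):print(n,l,round(r["p"],2),r["box"])
E
```

```text
[ 0.49344502 -0.32147137  0.11013474] [ 1.33167719 -0.34693141 -0.26517407] [ 0.03245319 -0.00437076]
scene gift_box 0.94 [156.4, 238.0, 52.7, 43.7]
scene gift_box_lid 0.77 [152.6, 241.5, 48.9, 33.9]
scene soap_center 0.8 [136.7, 218.1, 20.0, 23.3]
top gift_box 0.52 [291.5, 166.3, 25.0, 37.6]
top soap_center 0.7 [297.4, 172.7, 16.3, 23.8]
```

Request:
send_rows(series=[0,-0.7,0,0,0,0,0,0,-1.4,0,0,0,0,0,0,-2,0,0,0,0,0,0,-2,0,0,0,0,0,0,-2,0,0,0,0,0,0,-1,-2,0,0,0,0,0,-1,-5,0,0,0,0,0,2,-8,0,0,0,0,0,6,-10,0,0,0,0,0,10,-10,0,0,0,0])

```text
clock: 12.92
tcp_pos: [0.5579, -0.3998, 0.2167]
orientation: [0.004, 0.942, 0.335, 0.002]
wrist_force: [1.3, -0.8, 0.9]
finger_gap: -0.0002
```

Request:
send_rows(series=[0,3,0,0,0,0,0,0,6,0,0,0,0,0,0,6,0,0,0,0,0,0,6,0,0,0,0,0,0,6,0,0,0,0,0,0,6,0,0,0,0,0,0,6,0,0,0,0,0,0,6,0,0,0,0,0,0,6,0,0,0,0,0,0,6,0,0,0,0,0])

```text
clock: 13.75
tcp_pos: [0.5936, -0.4446, 0.2112]
orientation: [0.0, 0.942, 0.335, 0.0]
wrist_force: [0.4, 0.9, 0.0]
finger_gap: 0.0
```

Request:
send_rows(series=[0,0,0,0,0,0,0,0,0,0,0,0,0,0,0,0,0,0,0,0,0,0,0,0,0,0,0,0,0,0,0,0,0,0,0,0,0,0,0,0,0,0,0,0,0,0,0,0,0,0,0,0,0,0,0,0,0,0,0,0,0,0,0,0,0,0,0,0,0,0])

```text
clock: 14.58
tcp_pos: [0.5938, -0.445, 0.2102]
orientation: [0.0, 0.942, 0.334, -0.0]
wrist_force: [0.5, -0.0, 0.7]
finger_gap: -0.0001
```

Request:
send_rows(series=[0,0,0,0,0,0,0,0,0,0,0,0,0,0,0,0,0,0,0,0,0,0,0,0,0,0,0,0,0,0,0,0,0,0,0,0,0,0,0,0,0,0,0,0,0,0,0,0,0,0,0,0,0,0,0,0,0,0,0,0,0,0,0,0,0,0,0,0,0,0])

```text
clock: 15.42
tcp_pos: [0.5938, -0.445, 0.2103]
orientation: [0.0, 0.942, 0.334, -0.0]
wrist_force: [-0.2, -1.0, -0.0]
finger_gap: 0.0001
```

Request:
send_rows(series=[0,0,0,0,0,0,0,0,0,0,0,0,0,0,0,0,0,0,0,0,0,0,0,0,0,0,0,0,0,0,0,0,0,0,0,0,0,0,0,0,0,0,0,0,0,0,0,0,0,0,0,0,0,0,0,0,0,0,0,0,0,0,0,0,0,0,0,0,0,0])

```text
clock: 16.25
tcp_pos: [0.5938, -0.445, 0.2103]
orientation: [0.0, 0.942, 0.334, -0.0]
wrist_force: [-0.1, -1.0, 0.6]
finger_gap: -0.0005
```

Request:
send_rows(series=[0,0,0,0,0,0,0,0,0,0,0,0,0,0,0,0,0,0,0,0,0,0,0,0,0,0,0,0,0,0,0,0,0,0,0,0,0,0,0,0,0,0,0,0,0,0,0,0,0,0,0,0,0,0,0,0,0,0,0,0,0,0,0,0,0,0,0,0,0,0])

```text
clock: 17.08
tcp_pos: [0.5938, -0.445, 0.2103]
orientation: [0.0, 0.942, 0.334, -0.0]
wrist_force: [0.1, 0.1, -0.3]
finger_gap: -0.0002
```

```bash
python3 - <<'E'
from h import *
s=get_state();print(s["clock"],s["wrist_force"],inv(box,s["tcp_pos"]))
im=read_camera("scene");t=read_camera("top")
P=W(box,[[x,y,.056] for x,y in((-.036,-.0595),(-.036,.0595),(.048,.0595),(.048,-.0595))])
L=[]
for n,i,o in(("scene",im,(138,215)),("top",t,(275,145))):
    c=cv2.resize(i[o[1]:o[1]+80,o[0]:o[0]+80],(400,400),interpolation=cv2.INTER_CUBIC)
    q=(proj(n,P)-o+.5)*5-.5
    for a in q:cv2.circle(c,tuple(int(v) for v in a),3,(0,255,0),1)
    L.append(c)
cv2.imwrite("pics/J.png",np.hstack(L))
a=np.load("top0.npy");b=np.load("scene0.npy")
for n,i,r in(("scene",im,b),("top",t,a)):
    d=cv2.absdiff(cv2.GaussianBlur(i,(5,5),0),cv2.GaussianBlur(r,(5,5),0)).max(2)
    print(n,[cv2.boundingRect(c) for c in cv2.findContours((d>45).astype(np.uint8),0,2)[0] if cv2.contourArea(c)>8])
E
```

```text
17.0833 [ 0.1211941   0.13487137 -0.31338037] [ 0.19159203 -0.00440633]
scene [(187, 278, 17, 10), (139, 269, 46, 78), (187, 268, 10, 6), (166, 258, 6, 5), (147, 256, 12, 10), (193, 246, 14, 8), (117, 185, 45, 33), (158, 172, 57, 87), (28, 171, 24, 12), (191, 166, 8, 5), (38, 154, 7, 7), (156, 132, 72, 38), (218, 116, 29, 16), (30, 101, 9, 29), (204, 91, 50, 26), (36, 85, 6, 19), (147, 81, 16, 7), (254, 71, 6, 21), (180, 62, 11, 13), (156, 61, 8, 13), (150, 55, 4, 17), (143, 52, 6, 17), (0, 48, 37, 12), (183, 39, 35, 40), (18, 35, 128, 276), (0, 0, 139, 209)]
top [(229, 375, 13, 9), (259, 359, 6, 6), (388, 358, 40, 23), (251, 354, 7, 4), (276, 339, 33, 17), (310, 327, 13, 11), (176, 324, 7, 8), (206, 311, 23, 16), (264, 310, 126, 74), (164, 307, 12, 15), (197, 304, 8, 13), (330, 300, 44, 29), (190, 299, 6, 7), (177, 299, 29, 54), (381, 295, 3, 11), (157, 294, 5, 5), (423, 288, 15, 68), (191, 285, 10, 9), (387, 281, 41, 28), (272, 280, 37, 73), (355, 262, 5, 7), (184, 262, 91, 99), (381, 260, 3, 9), (181, 259, 25, 14), (447, 254, 65, 89), (449, 249, 11, 18), (435, 249, 14, 39), (468, 248, 39, 13), (330, 244, 13, 7), (385, 241, 44, 38), (205, 236, 34, 27), (315, 219, 16, 15), (215, 218, 13, 17), (385, 201, 26, 31), (233, 194, 26, 48), (302, 182, 21, 23), (310, 161, 14, 16), (257, 142, 113, 125), (373, 127, 6, 21), (271, 70, 214, 236)]
```

View pics/J.png

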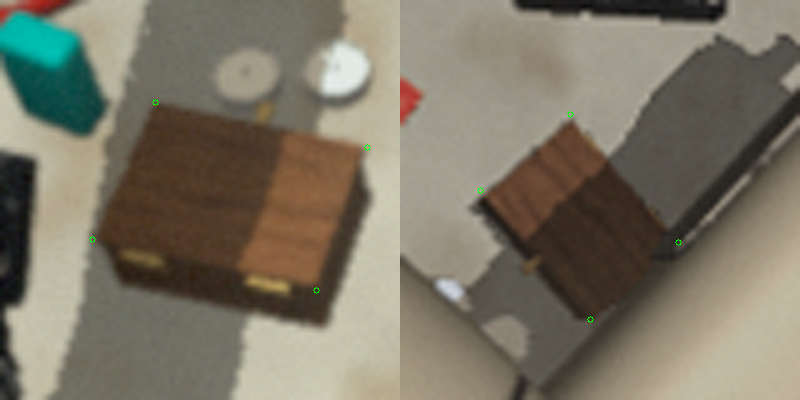

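The lid is shut: its corners match the shut-lid projections (green) to about a pixel in both views. Bystanders nearby are undisturbed and the arm is clear.

```bash
python3 -c "
from workcell import *
hand_in()"
```

```text
the job is handed in; nothing more can be done
```

The job is handed in: the coral soap lies flat inside the gift box and the lid is shut. It took about 17 s of the 61 s allowed.

**What I did:** The soap stood near the middle of the box, where it would have lodged on the far rim. With the shut fingertips I first slid its base to the -y end in two pushes. I then tipped it towards +y and pushed the lid from behind until it sank shut. Nothing was grasped or lifted.

**Last checks:**
- **Soap:** both cameras showed it flat and lengthwise before I closed the lid.
- **Lid:** its corners match the shut position to within 1–2 pixels in both views.
- **Forces:** the readings I took showed about 5 N at most, at the end of the second slide.
- **Arm:** it was clear of everything at the end.

**What was less certain:**
- **First slide:** it left the soap only marginally placed, so I repeated it. The 4 N contact against the wall may have shifted the box by about 1 mm.
- **Other things on the table:** the tealights and the turquoise bar look unmoved in the final views, and the arm never went near the rest. The automatic before/after image comparison told me nothing, because the moving arm and its shadow swamped it.

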